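# Load a bioplastic sample into the colour reader

## Robot

A 6-joint arm with a two-finger parallel gripper is mounted at the origin on the work surface. World frame = base frame: x ahead of the robot, y to its left, z up, the work surface at z = 0. Lengths are in m, angles in degrees, forces in N, time in s.
With the tool pointing down it reaches from about 0.35 to 0.8 m from the base axis. Payload 7.3 kg.
Tool frame: the origin (TCP) lies midway between the tips of the shut fingers; the grasp point (between the pads) lies 19 mm behind it; z points along the fingers, y is the line along which they close (so a half turn about z gives the same grasp; the last joint's range is limited). The gripper opens to 85 mm and grips with 20 to 120 N. Pads are 22 mm wide; open, the fingers measure 114 mm over their backs; the gripper's body (76 mm by 85 mm) begins 54 mm behind the grasp point. The pads swing forward as they close: fully open they stand 13 mm farther back than shut.
Start: joints at [57.869, 19.595, 87.324, -0, 73.075, -8.365], TCP at [0.212, 0.481, 0.21] pointing down, gripper open.
Joint ranges: [-145.02, 145.02], [-44.19, 115.74], [2.07, 154.8], [-57.11, 237.11], [16.16, 152.29], [-177.93, 177.93]. Speed limits (degrees/s): [147.25, 147.25, 180, 180, 180, 180].

## Interface

Orientations are given as a 3x3 rotation matrix whose columns are the frame's x, y, z axes.
In Python, from bench import status, imaging, ctrl gives the robot as it stands.
- The arm moves only by the tool drive_tool, never from a script. Its argument "plan" is a list that holds one entry, the list of rows, each a list of 4 numbers: the shift along the world's x, y, z in m, then the turn about the world's z in rad. A call has 1 to 20 rows; each row is the pose to reach, as a shift and turn from the pose commanded when the call began; what a row does not reach only later rows make up. A row lasts 1/8 s, in which the tool goes at most 62.5 mm and 10.7 degrees, less where a joint would pass 70% of its speed; a pose out of reach is approached as far as the arm can. A call with a gripper value outside its range is refused whole. "fingers" is the finger opening in m, from 0 to 0.0854, set as the call begins (left out, the last holds). The fingers move at their own pace and stop on an object; the grip force is fixed at half the most. Time passes only in rows, so rows that repeat a pose let the fingers close. It gives the time, the measured TCP pose, the force, the opening and the grip force at its end, in the units of the state.
- status.observe(): the state, without advancing time (a new reading comes with each control period).
- imaging.read_camera(name): name is "side" or "top" or "wrist"; returns the picture (384x512x3 uint8, blue, green, red); there is no depth.
- imaging.camera_params(name): a dict with "vertical_fov" (degrees; the focal length in pixels is half the picture's height over the tangent of half this angle, whatever the lens; pixels are square), "cx", "cy" (the principal point, pixels), "R" (3x3) and "t" (3): a world point X has camera coordinates R X + t; the wrist camera has in their place "mount" (4x4, takes a point from camera to tool coordinates, whose origin is the TCP and whose axes are the flange's). Camera axes: x right, y down, z forward; pixel columns grow to the right and rows downward; lengths in m; the calibration is good to about 2 mm. A picture is of the moment at which its call begins: read the wrist's pose just before it. camera_params takes no time and is no camera call.
- ctrl.job_done(): hands the job in; it is judged then, once.
The state is a dict: "clock": time; "joint_positions": joint angles; "qvel": joint speeds; "tau": joint torques, N m; "tcp_pos": TCP position; "tool_rot": TCP orientation; "contact_force": force on the tool from outside, world axes, zero at the start; "wrist_torque": the same for the moment, N m; "grip_width": finger opening in m; "finger_force": force on a finger pad.
Only numpy, scipy, OpenCV 4.12 (cv2) and the standard library are available. Lean on these libraries where they do the work, as an engineer would, in place of code of your own. Each camera call takes 0.05 s, during which the arm holds its last target. There are 200 camera calls.

## Task

Push the amber sample disc across the white colour reader's deck with your fingertips until it drops into the round port and lies flat in it; slide it all the way, never lift it. Only once it is seated, press the green start button fully down and let it go. Leave the charcoal disc and everything else where it stands.

Things in the scene. Friction and masses are not known exactly. Their poses are not given: they have to be found in the camera images.
- reader: White colour reader fixed to the table: a flat-topped block 240 mm (its x) by 300 mm (its y) by 30 mm high. Origin: centre of its underside, on the table; z up, its -x edge is the front with the button. It is placed and turned differently each time. The deck is plain and has no raised border, so a disc pushed over its edge is lost.
- port (a point): Centre of the floor of the reader's round port (recess): 52 mm in diameter, 7 mm deep, pale blue floor, darker blue ring printed round it on the deck. It lies at the middle of the deck; the deck surface is 7 mm above this point. Axes as the reader's.
- amber_center (a point): Centre (half-way up) of the amber-yellow sample disc: rigid bioplastic, 46 mm in diameter, 9 mm thick, about 25 g, lying loose on the deck to the left or right (reader's +y or -y) of the port. Its z axis is the disc's axis. It tips over the rim and then drops in when its centre is within about 3 mm of the port's centre; seated, it lies 7 mm lower than on the deck and stands 2 mm proud of the deck.
- amber: The same amber disc; origin at the centre of its underside.
- charcoal_center (a point): Centre (half-way up) of a charcoal-black sample disc of the same size, lying loose on the deck on the other side of the port. Not to be moved.
- start_top (a point): Centre of the top of the reader's round green start button, 28 mm in diameter, in a grey housing on the deck 88 mm in front (reader's -x) of the port. It is pressed straight down.
- start (a joint): Travel of the start button: 0 up, 0.006 m fully pressed (spring, 5 N when fully down; it returns by itself).
- weight: Brass 100 g weight, 24 mm in diameter, 28 mm high, standing on the deck's rear (reader's +x) strip. Origin: centre of its underside. Leave it.
- vial: Amber glass vial with black cap, 26 mm in diameter, 42 mm high, standing on the deck's rear strip. Origin: centre of its underside. Leave it.
- mortar: Dark green stone mortar, 92 mm wide, 75 mm high, its pestle reaching to 120 mm, on the table beyond the reader. Origin: centre of its underside. Leave it.
- jar: Glass jar with red label and white cap, 64 mm in diameter, 95 mm high, on the table beyond the reader. Origin: centre of its underside. Leave it.
- cup: White plastic cup, 72 mm in diameter, 85 mm high, on the table beyond the reader. Origin: centre of its underside. Leave it.
- spreader: Spatula with a dark wooden handle lying on the table right of the reader. Leave it.
- flask: Clear plastic bottle with blue cap, 56 mm in diameter, 130 mm high, on the table left of the reader. Origin: centre of its underside. Leave it.
Mind the look-alikes: they are no part of the job. Of the things like the amber, leave any that is purple or turquoise; of the rest the larger one is meant.

How it is judged:
By the outcome, as a careful person would: the job done as asked, in the order asked, and still so for the second after the job is handed in, with the robot touching nothing.
It also fails if it takes over 48 s, if anything falls off the work surface, if the arm or the gripper's body presses on something with over 40 N, if the wrist force passes 120 N, or if a joint passes its speed limit or range.

## Working session

There is one attempt and no reset: what is moved stays moved. The work goes in short steps, Python scripts to look and compute and a tool call to move; the robot and the scene stay as the last step left them, time stands still between calls to the robot, and variables do not carry over. Pictures are saved under pics/ and viewed, at most 10 in all, crops included, and the job is handed in when it is done.

Besides the shell and the picture viewer there is one more tool, called after "Request:" as name(argument=value, ...) on one line, values as JSON. drive_tool: Moves the arm, as the interface text tells. Its arguments: {"type":"object","properties":{"plan":{"type":"array"},"fingers":{"type":"number"}},"required":["plan"]}

```bash
mkdir -p pics; ls; cat > h.py <<'E'
import numpy as np, cv2
from bench import status, imaging, ctrl
def K(p):
    f=192/np.tan(np.radians(p["vertical_fov"])/2); return f,p["cx"],p["cy"]
def cam(name):
    """camera centre, R (world->cam), f,cx,cy"""
    p=imaging.camera_params(name); f,cx,cy=K(p)
    if name=="wrist":
        s=status.observe(); M=np.array(p["mount"]); Rt=np.array(s["tool_rot"]); t=np.array(s["tcp_pos"])
        Rcw=Rt@M[:3,:3]; C=Rt@M[:3,3]+t; R=Rcw.T
    else:
        R=np.array(p["R"]); C=-R.T@np.array(p["t"])
    return C,R,f,cx,cy
def ray(c,uv):
    C,R,f,cx,cy=c; d=R.T@np.array([(uv[0]-cx)/f,(uv[1]-cy)/f,1]); return C,d/np.linalg.norm(d)
def onplane(c,uv,z):
    C,d=ray(c,uv); return C+d*(z-C[2])/d[2]
def proj(c,X):
    C,R,f,cx,cy=c; q=R@(np.array(X)-C); return np.array([f*q[0]/q[2]+cx,f*q[1]/q[2]+cy])
def tri(rs):
    A=0;b=0
    for C,d in rs:
        P=np.eye(3)-np.outer(d,d); A=A+P; b=b+P@C
    X=np.linalg.solve(A,b); return X,[np.linalg.norm((np.eye(3)-np.outer(d,d))@(X-C)) for C,d in rs]
E
python3 - <<'E'
from h import *
ims=[]
for n in("side","top","wrist"):
    c=cam(n); im=imaging.read_camera(n); cv2.imwrite(f"pics/{n}0.png",im); ims.append(im); print(n,c[0].round(3),c[1].round(3).tolist(),c[2:], [k for k in imaging.camera_params(n)])
cv2.imwrite("pics/all0.png",cv2.resize(np.hstack(ims[:2]),(800,300),interpolation=cv2.INTER_AREA))
s=status.observe(); print(s["clock"],np.round(s["tool_rot"],3).tolist())
E
```

```text
pics
side [ 0.109 -0.785  0.869] [[0.868, -0.496, 0.023], [-0.309, -0.575, -0.757], [0.389, 0.65, -0.652]] (np.float64(481.34047338746416), 252.2843930208091, 191.0589241239953) ['vertical_fov', 'cx', 'cy', 'R', 't']
top [ 0.426 -0.01   1.051] [[0.017, -1.0, -0.006], [-0.986, -0.015, -0.168], [0.168, 0.009, -0.986]] (np.float64(355.1588058122304), 256.22681414194693, 195.88698785097262) ['vertical_fov', 'cx', 'cy', 'R', 't']
wrist [0.148 0.509 0.373] [[0.404, 0.915, -0.001], [0.879, -0.388, 0.276], [0.252, -0.112, -0.961]] (np.float64(275.31473434029476), 254.48029318234663, 195.44441815639982) ['vertical_fov', 'cx', 'cy', 'mount']
0.15 [[-0.915, 0.403, -0.001], [0.403, 0.915, -0.001], [0.0, -0.001, -1.0]]
```

View pics/top0.png

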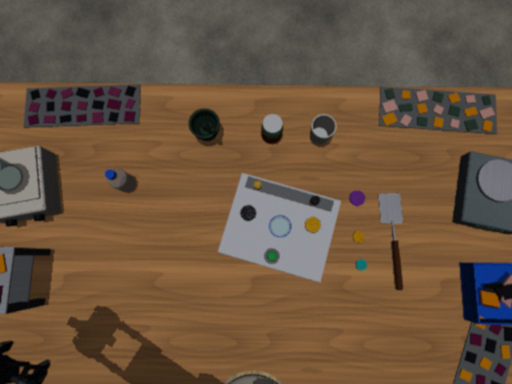

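View pics/side0.png

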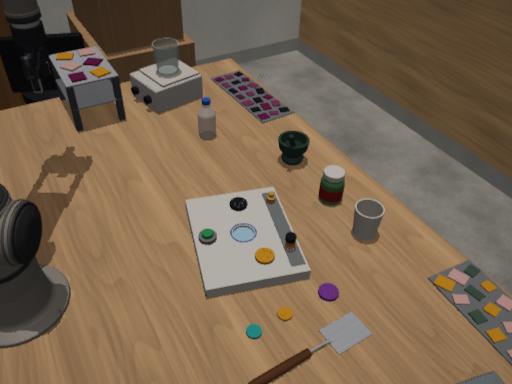

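Candidates for the amber disc, in top-picture pixels:
- Yellow disc on the deck at (313,225).
- Smaller yellow disc on the table at (359,237).
- Purple disc at (357,198) and turquoise disc at (361,265).
- Brass weight at (257,184).

I choose the larger amber on the deck, (313,225). In the same picture the port is at (280,226), charcoal at (248,213) and the button at (272,256). In the side view the amber is at (265,256) and the port at (243,233).

```bash
cat >> h.py <<'E'
def blob(im,near,lo,hi,r=30,minA=15):
    m=cv2.inRange(cv2.cvtColor(im,cv2.COLOR_BGR2HSV),np.array(lo),np.array(hi)); w=np.zeros_like(m); cv2.circle(w,tuple(int(v) for v in near),r,255,-1); m&=w
    cs=[c for c in cv2.findContours(m,cv2.RETR_EXTERNAL,cv2.CHAIN_APPROX_NONE)[0] if len(c)>5]
    c=max(cs,key=lambda c:cv2.contourArea(cv2.convexHull(c))); e=cv2.fitEllipse(cv2.convexHull(c)) ; return np.array(e[0]),np.array(e[1]),cv2.contourArea(c)
AMB=((12,120,90),(32,255,255)); BLU=((95,35,60),(130,255,255)); GRN=((50,100,40),(85,255,255)); BLK=((0,0,0),(180,255,60))
E
python3 - <<'E'
from h import *
t=cv2.imread("pics/top0.png"); s=cv2.imread("pics/side0.png"); ct=cam("top"); cs=cam("side")
for n,a,b,H in(("amber",(313,225),(265,256),AMB),("port",(280,226),(243,233),BLU),("button",(272,256),(208,233),GRN),("charcoal",(248,213),(238,204),BLK)):
    p,sz,_=blob(t,a,*H,r=18); q,sq,_=blob(s,b,*H,r=20)
    X,e=tri([ray(ct,p),ray(cs,q)]); print(n,p.round(1),sz.round(1),q.round(1),sq.round(1),X.round(4),np.round(e,4), onplane(ct,p,.03).round(4))
k=cv2.resize(t[165:290,210:385],(700,500),interpolation=cv2.INTER_CUBIC); cv2.imwrite("pics/crop0.png",k)
E
```

```text
amber [312.4 224.4] [14.9 15.3] [264.3 255.1] [15.1 19.5] [ 0.5186 -0.1623  0.0349] [0.0001 0.0001] [ 0.5192 -0.1631  0.03  ]
port [279.6 225.9] [23.4 23.9] [243.1 232.2] [18.8 26.3] [ 0.5139 -0.0692  0.0283] [0.0002 0.0002] [ 0.5135 -0.069   0.03  ]
button [271.5 255.6] [9.4 9.8] [206.9 233.3] [ 9.6 11.4] [ 0.4288 -0.046   0.0453] [0.0001 0.0001] [ 0.4289 -0.0466  0.03  ]
charcoal [247.7 212.6] [14.2 14.4] [237.8 203.6] [13.  16.9] [0.5499 0.0234 0.0327] [0.0001 0.0001] [0.5503 0.0234 0.03  ]
```

View pics/crop0.png

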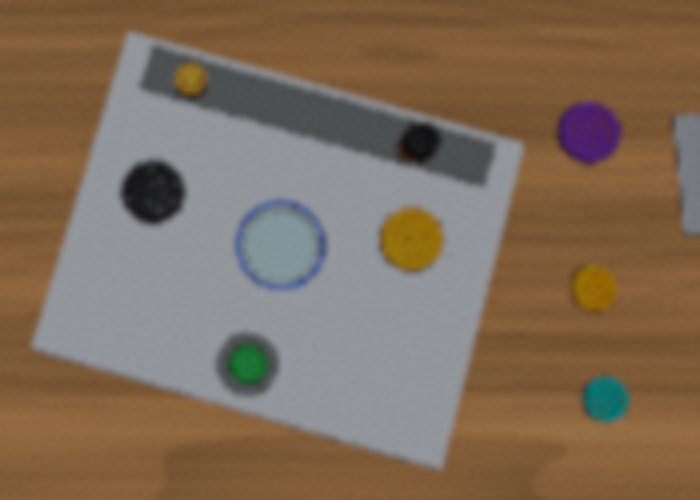

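The crop confirms the choice: the larger amber disc is on the deck at crop (412,240). The smaller one at (594,287) is off the reader. The heights fit (amber 35 mm, ring 28 mm) and port to button measures 88 mm. I'll move behind the amber, with the fingers partly open to cradle it.

Request:
drive_tool(plan=[[[0.31,-0.681,-0.03,-1.105],[0.31,-0.681,-0.03,-1.105],[0.31,-0.681,-0.03,-1.105],[0.31,-0.681,-0.03,-1.105],[0.31,-0.681,-0.03,-1.105],[0.31,-0.681,-0.03,-1.105],[0.31,-0.681,-0.03,-1.105],[0.31,-0.681,-0.03,-1.105],[0.31,-0.681,-0.03,-1.105],[0.31,-0.681,-0.03,-1.105],[0.31,-0.681,-0.03,-1.105],[0.31,-0.681,-0.03,-1.105],[0.31,-0.681,-0.03,-1.105],[0.31,-0.681,-0.03,-1.105],[0.31,-0.681,-0.03,-1.105],[0.31,-0.681,-0.03,-1.105]]], fingers=0.03)

```text
clock: 2.15
tcp_pos: [0.5215, -0.1994, 0.1806]
tool_rot: [[-0.052, 0.999, 0.001], [0.999, 0.052, -0.0], [-0.0, 0.001, -1.0]]
contact_force: [-0.3, 0.3, 0.0]
grip_width: 0.03
finger_force: 0.0
```

```bash
python3 - <<'E'
from h import *
s=status.observe(); print(s["clock"],np.round(s["tcp_pos"],4),np.round(s["tool_rot"],3).tolist(),s["grip_width"],np.round(s["contact_force"],2))
c=cam("wrist"); im=imaging.read_camera("wrist"); cv2.imwrite("pics/w1.png",im)
for n,X,H in(("amber",[.5186,-.1623,.039],AMB),("port",[.5139,-.0692,.03],BLU)):
    print(n,proj(c,X).round(1))
    try:
        p,z,_=blob(im,proj(c,X),*H,r=70); print(p.round(1),z.round(1),onplane(c,p,X[2]).round(4))
    except Exception as e: print(e)
E
```

```text
2.15 [ 0.5215 -0.1994  0.1806] [[-0.052, 0.999, 0.001], [0.999, 0.052, -0.0], [-0.0, 0.001, -1.0]] 0.030026021749076693 [-0.32  0.27  0.01]
amber [253.2 147.7]
[253.7 147.3] [40.8 41.4] [ 0.5191 -0.1618  0.039 ]
port [253.2  55.9]
[253.7  55.1] [62.5 68.6] [ 0.5143 -0.0684  0.03  ]
```

View pics/w1.png

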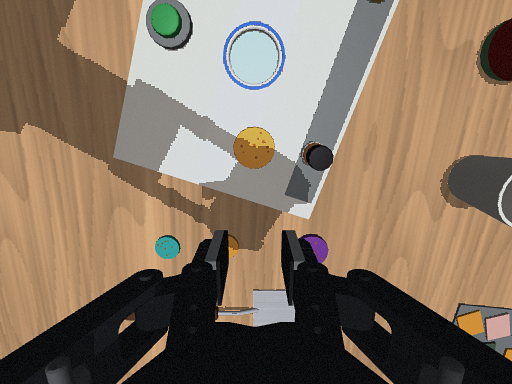

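The wrist view agrees with the other two to within 1 mm: amber at (254,147), port at (254,55), vial at (318,157). The fingertips are behind the disc and in line with the port. Next I descend.

Request:
drive_tool(plan=[[[0.0,-0.003,-0.04,0],[0.0,-0.003,-0.08,0],[0.0,-0.003,-0.11,0],[0.0,-0.003,-0.13,0],[0.0,-0.003,-0.142,0],[0.0,-0.003,-0.149,0],[0.0,-0.003,-0.149,0],[0.0,-0.003,-0.149,0]]])

```text
clock: 3.2
tcp_pos: [0.522, -0.2037, 0.0319]
tool_rot: [[-0.051, 0.999, 0.001], [0.999, 0.051, -0.001], [-0.001, 0.001, -1.0]]
contact_force: [-0.6, -0.7, 0.5]
grip_width: 0.0302
finger_force: 0.0
```

```bash
python3 - <<'E'
from h import *
c=cam("wrist"); print(c[0].round(3)); im=imaging.read_camera("wrist"); cv2.imwrite("pics/w2.png",im)
X=[.519,-.162,.039]; p,z,_=blob(im,proj(c,X),*AMB,r=70); print(proj(c,X),p.round(1),z.round(1),onplane(c,p,X[2]).round(4))
X=[.514,-.0687,.03]; print(proj(c,X)); p,z,_=blob(im,proj(c,X),*BLU,r=90); print(p.round(1),z.round(1),onplane(c,p,X[2]).round(4))
E
```

```text
[ 0.519 -0.133  0.195]
[252.3797362  167.94881683] [252.4 166.7] [77.8 78. ] [ 0.519  -0.1613  0.039 ]
[251.43724734 -15.84132729]
[251.9 -14.6] [123.4 139.2] [ 0.5143 -0.0692  0.03  ]
```

View pics/w2.png

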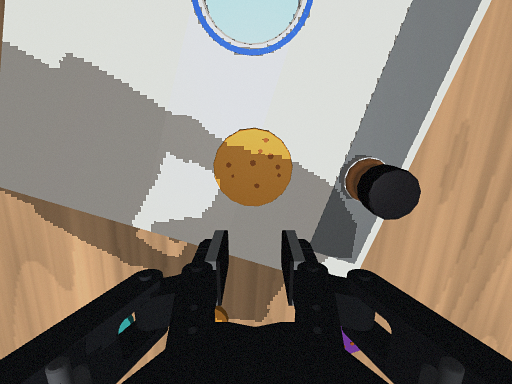

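The descent is good: disc at (252,167), fingertips centred behind it. From the ray geometry the knuckles are at z≈0.10, above the 72 mm vial top. I push most of the way, then look.

Request:
drive_tool(plan=[[[-0.0005,0.008,0,0],[-0.001,0.014,0,0],[-0.001,0.02,0,0],[-0.0015,0.026,0,0],[-0.002,0.032,0,0],[-0.0025,0.038,0,0],[-0.0025,0.044,0,0],[-0.003,0.05,0,0],[-0.0035,0.056,0,0],[-0.004,0.062,0,0],[-0.004,0.068,0,0],[-0.0045,0.073,0,0],[-0.0045,0.075,0,0],[-0.0045,0.075,0,0]]])

```text
clock: 5.0
tcp_pos: [0.5171, -0.1284, 0.0311]
tool_rot: [[-0.051, 0.999, 0.0], [0.999, 0.051, -0.0], [-0.0, 0.0, -1.0]]
contact_force: [-0.0, 0.8, -0.4]
grip_width: 0.0299
finger_force: 0.0
```

```bash
cat > look.py <<'E'
from h import *
import sys
c=cam("wrist"); s=status.observe(); print(np.round(s["tcp_pos"],4),s["clock"]); im=imaging.read_camera("wrist"); cv2.imwrite(f"pics/{sys.argv[1]}.png",im)
X=[.515,s["tcp_pos"][1]+.0284,.039]; p,z,_=blob(im,proj(c,X),*AMB,r=70); A=onplane(c,p,X[2]); print("amber",p.round(1),z.round(1),A.round(4))
P=[.514,-.0687,.03]; print("port to go",(np.array(P)-A)[:2].round(4),proj(c,P).round(1))
E
python3 look.py w3
```

```text
[ 0.5171 -0.1284  0.0311] 5.0
amber [253.7 256.1] [ 7.9 35.4] [ 0.5176 -0.1424  0.039 ]
port to go [-0.0036  0.0737] [253.8 135. ]
```

View pics/w3.png

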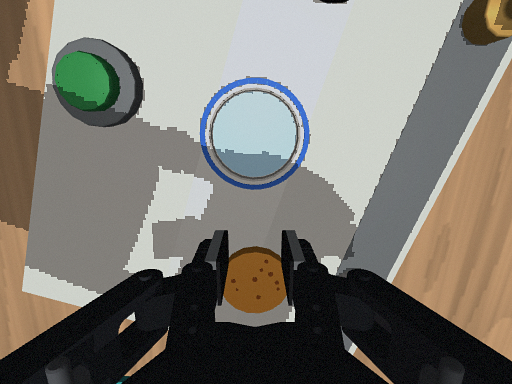

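The disc is at about (255,280), between and below the fingertips, so the tips seem to have passed over it. I'll check how far it moved.

```bash
python3 - <<'E'
from h import *
c=cam("wrist"); im=imaging.read_camera("wrist")
m=cv2.inRange(cv2.cvtColor(im,cv2.COLOR_BGR2HSV),np.array((8,120,60)),np.array((32,255,255)))[235:330,200:310]
y,x=np.nonzero(m); print(x.min()+200,x.max()+200,y.min()+235,y.max()+235)
for v in (y.min()+235,(y.min()+235+312)/2): print(onplane(c,(254,v),.039).round(4))
ct=cam("top"); t=imaging.read_camera("top"); cv2.imwrite("pics/t3.png",t)
s=imaging.read_camera("side"); cv2.imwrite("pics/s3.png",cv2.resize(s[180:310,170:330],(738,600),interpolation=cv2.INTER_CUBIC))
E
```

```text
223 286 246 312
[ 0.5174 -0.1356  0.039 ]
[ 0.5186 -0.1589  0.039 ]
```

View pics/s3.png

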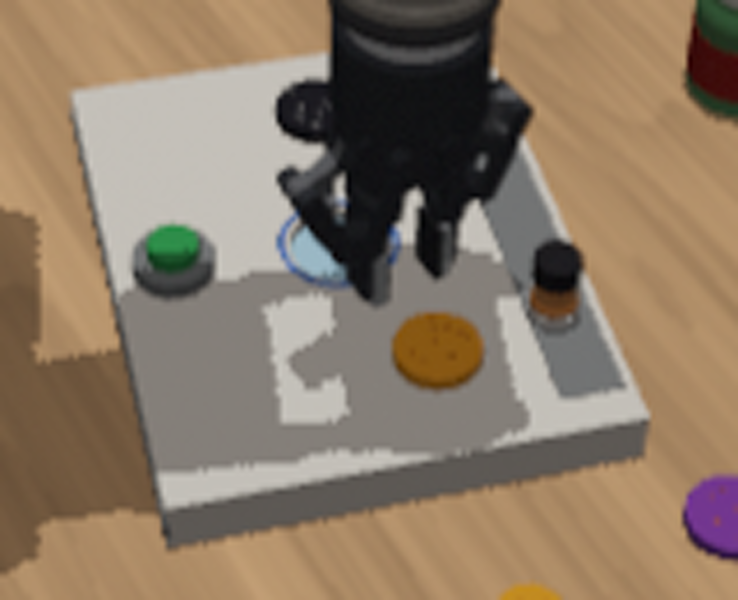

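The disc is still near (0.519, -0.160), undisturbed. At this opening the tips sit more than 8 mm behind the TCP. I lift, go back behind the disc and find the deck by touch.

Request:
drive_tool(plan=[[[0,0,0.015,0],[0,0,0.025,0],[0.001,-0.03,0.025,0],[0.003,-0.06,0.025,0],[0.004,-0.08,0.025,0],[0.004,-0.08,0.015,0],[0.004,-0.08,0.005,0],[0.004,-0.08,-0.003,0],[0.004,-0.08,-0.0055,0],[0.004,-0.08,-0.0055,0],[0.004,-0.08,-0.0055,0]]])

```text
clock: 6.58
tcp_pos: [0.5213, -0.2085, 0.0259]
tool_rot: [[-0.051, 0.999, 0.001], [0.999, 0.051, -0.0], [-0.0, 0.001, -1.0]]
contact_force: [0.3, 0.0, -0.4]
grip_width: 0.0298
finger_force: 0.0
```

Request:
drive_tool(plan=[[[0,0,-0.001,0],[0,0,-0.002,0],[0,0,-0.002,0],[0,0,-0.002,0]]])

```text
clock: 7.08
tcp_pos: [0.5211, -0.2085, 0.0237]
tool_rot: [[-0.051, 0.999, 0.0], [0.999, 0.051, -0.0], [-0.0, 0.0, -1.0]]
contact_force: [0.4, 0.5, -0.1]
grip_width: 0.03
finger_force: 0.0
```

Request:
drive_tool(plan=[[[0,0,-0.001,0],[0,0,-0.0015,0],[0,0,-0.0015,0]]])

```text
clock: 7.45
tcp_pos: [0.521, -0.2085, 0.022]
tool_rot: [[-0.051, 0.999, -0.0], [0.999, 0.051, 0.0], [0.0, -0.0, -1.0]]
contact_force: [0.4, -1.1, -1.0]
grip_width: 0.0302
finger_force: 0.0
```

Request:
drive_tool(plan=[[[0,0,-0.001,0],[0,0,-0.0015,0],[0,0,-0.0015,0]]])

```text
clock: 7.82
tcp_pos: [0.521, -0.2085, 0.0206]
tool_rot: [[-0.051, 0.999, -0.0], [0.999, 0.051, 0.0], [0.0, -0.0, -1.0]]
contact_force: [-0.5, 0.4, 0.8]
grip_width: 0.0301
finger_force: 0.0
```

Request:
drive_tool(plan=[[[0,0,-0.001,0],[0,0,-0.0015,0],[0,0,-0.0015,0]]])

```text
clock: 8.2
tcp_pos: [0.521, -0.2085, 0.0191]
tool_rot: [[-0.051, 0.999, 0.0], [0.999, 0.051, 0.0], [0.0, 0.0, -1.0]]
contact_force: [-0.1, -0.0, 0.0]
grip_width: 0.03
finger_force: 0.0
```

Request:
drive_tool(plan=[[[0,0,-0.001,0],[0,0,-0.0015,0],[0,0,-0.0015,0]]])

```text
clock: 8.57
tcp_pos: [0.521, -0.2085, 0.0176]
tool_rot: [[-0.051, 0.999, -0.0], [0.999, 0.051, 0.0], [0.0, -0.0, -1.0]]
contact_force: [-0.3, 0.1, -0.8]
grip_width: 0.0299
finger_force: 0.0
```

```bash
python3 - <<'E'
from h import *
s=imaging.read_camera("side"); a=s[200:300,190:310]
w=imaging.read_camera("wrist"); cv2.imwrite("pics/w4.png",w)
cv2.imwrite("pics/s4.png",np.hstack([cv2.resize(a,(420,350),interpolation=cv2.INTER_CUBIC),cv2.resize(w[110:310,150:360],(367,350))]))
E
```

```text
(no output)
```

View pics/s4.png

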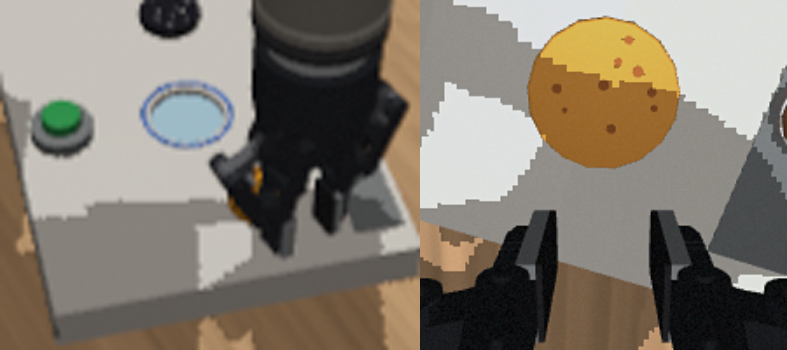

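Request:
drive_tool(plan=[[[0,0,-0.001,0],[0,0,-0.001,0]]])

```text
clock: 8.93
tcp_pos: [0.521, -0.2085, 0.0165]
tool_rot: [[-0.051, 0.999, -0.0], [0.999, 0.051, 0.0], [0.0, -0.0, -1.0]]
contact_force: [-0.3, -0.1, 0.3]
grip_width: 0.03
finger_force: 0.0
```

Request:
drive_tool(plan=[[[0,0,-0.001,0],[0,0,-0.001,0]]])

```text
clock: 9.18
tcp_pos: [0.521, -0.2085, 0.0155]
tool_rot: [[-0.051, 0.999, -0.0], [0.999, 0.051, 0.0], [0.0, -0.0, -1.0]]
contact_force: [-0.0, -0.1, -0.2]
grip_width: 0.0295
finger_force: 0.0
```

```bash
python3 - <<'E'
from h import *
c=cam("side")
for z in (.03,.034,.038,.042): print(z,[proj(c,[.521+a,-.2085-.011,z]).round(1).tolist() for a in(-.016,-.03,.016,.03)])
E
```

```text
0.03 [[272.2, 275.8], [266.8, 278.2], [284.3, 270.4], [289.6, 268.1]]
0.034 [[272.3, 274.6], [266.9, 277.0], [284.5, 269.2], [289.7, 266.9]]
0.038 [[272.4, 273.4], [267.0, 275.8], [284.6, 268.1], [289.8, 265.8]]
0.042 [[272.5, 272.3], [267.0, 274.7], [284.7, 266.9], [290.0, 264.6]]
```

Request:
drive_tool(plan=[[[0,0,-0.001,0],[0,0,-0.001,0]]])

```text
clock: 9.43
tcp_pos: [0.521, -0.2085, 0.0145]
tool_rot: [[-0.051, 0.999, -0.0], [0.999, 0.051, 0.0], [0.0, -0.0, -1.0]]
contact_force: [-0.1, -0.1, 0.2]
grip_width: 0.0299
finger_force: 0.0
```

Request:
drive_tool(plan=[[[0,0,-0.001,0],[0,0,-0.001,0]]])

```text
clock: 9.68
tcp_pos: [0.521, -0.2085, 0.0135]
tool_rot: [[-0.051, 0.999, -0.0], [0.999, 0.051, 0.0], [0.0, -0.0, -1.0]]
contact_force: [-1.3, -0.2, 0.8]
grip_width: 0.03
finger_force: 0.0
```

No contact yet, and going lower brings the knuckles near the vial's height. I'll narrow the opening, which brings the tips forward, and touch off again.

Request:
drive_tool(plan=[[[0,0,0.018,0],[0,0,0.018,0],[0,0,0.018,0],[0,0,0.018,0]]], fingers=0.016)

```text
clock: 10.18
tcp_pos: [0.5207, -0.2083, 0.031]
tool_rot: [[-0.051, 0.999, -0.001], [0.999, 0.051, 0.001], [0.001, -0.001, -1.0]]
contact_force: [0.8, 0.6, -0.6]
grip_width: 0.016
finger_force: 0.0
```

```bash
python3 - <<'E'
from h import *
s=status.observe(); print(s["tcp_pos"],s["grip_width"])
c=cam("side"); cw=cam("wrist")
s=imaging.read_camera("side"); a=s[220:290,250:310]
w=imaging.read_camera("wrist"); 
cv2.imwrite("pics/s5.png",np.hstack([cv2.resize(a,(360,420),interpolation=cv2.INTER_CUBIC),cv2.resize(w[190:300,200:310],(420,420))]))
E
```

```text
[ 0.5207208  -0.20830059  0.03103171] 0.01601261002837137
```

View pics/s5.png

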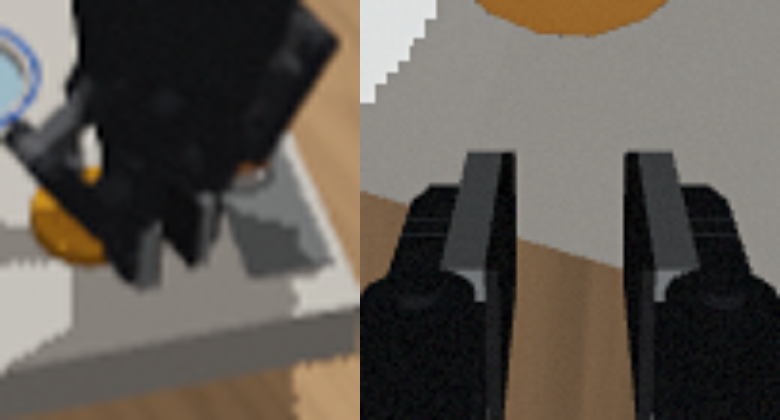

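Measured from the finger gap, the tips are about 21 mm behind the TCP at 16 mm opening, and the side view agrees. So for a tip height of ~33 mm I need TCP z ≈ 0.012. The knuckles still clear the vial both vertically and sideways.

Request:
drive_tool(plan=[[[0,0,-0.008,0],[0,0,-0.014,0],[0,0,-0.018,0],[0,0,-0.018,0]]])

```text
clock: 10.78
tcp_pos: [0.5208, -0.2083, 0.0131]
tool_rot: [[-0.051, 0.999, -0.001], [0.999, 0.051, 0.0], [0.001, -0.001, -1.0]]
contact_force: [-0.1, -0.5, -0.7]
grip_width: 0.0157
finger_force: 0.0
```

Request:
drive_tool(plan=[[[0,0,-0.001,0],[0,0,-0.001,0]]])

```text
clock: 11.02
tcp_pos: [0.5211, -0.2085, 0.0127]
tool_rot: [[-0.051, 0.999, 0.0], [0.999, 0.051, -0.0], [-0.0, 0.0, -1.0]]
contact_force: [-0.7, 0.3, 0.4]
grip_width: 0.0159
finger_force: 0.0
```

Request:
drive_tool(plan=[[[0,0,-0.001,0],[0,0,-0.001,0]]])

```text
clock: 11.28
tcp_pos: [0.521, -0.2085, 0.0116]
tool_rot: [[-0.051, 0.999, 0.0], [0.999, 0.051, 0.0], [0.0, 0.0, -1.0]]
contact_force: [0.1, -0.1, -0.5]
grip_width: 0.0158
finger_force: 0.0
```

Request:
drive_tool(plan=[[[0,0,-0.001,0],[0,0,-0.001,0]]])

```text
clock: 11.52
tcp_pos: [0.521, -0.2084, 0.0105]
tool_rot: [[-0.051, 0.999, -0.0], [0.999, 0.051, 0.0], [0.0, -0.0, -1.0]]
contact_force: [0.6, -0.1, -0.4]
grip_width: 0.0159
finger_force: 0.0
```

Request:
drive_tool(plan=[[[0,0,-0.001,0],[0,0,-0.001,0]]])

```text
clock: 11.78
tcp_pos: [0.521, -0.2085, 0.0096]
tool_rot: [[-0.051, 0.999, -0.0], [0.999, 0.051, 0.0], [0.0, -0.0, -1.0]]
contact_force: [0.1, -0.2, 0.0]
grip_width: 0.016
finger_force: 0.0
```

Request:
drive_tool(plan=[[[0,0,-0.001,0],[0,0,-0.001,0]]])

```text
clock: 12.02
tcp_pos: [0.5212, -0.2086, 0.0091]
tool_rot: [[-0.051, 0.999, 0.0], [0.999, 0.051, -0.0], [-0.0, 0.0, -1.0]]
contact_force: [-1.6, 1.3, 4.7]
grip_width: 0.0158
finger_force: 2.4
```

Touched the deck at TCP z≈0.0093. I raise the tips ~2.5 mm above the deck and push.

Request:
drive_tool(plan=[[[0,0,0.003,0],[-0.0005,0.008,0.003,0],[-0.001,0.014,0.003,0],[-0.001,0.02,0.003,0],[-0.0015,0.026,0.003,0],[-0.0015,0.032,0.003,0],[-0.002,0.038,0.003,0],[-0.0025,0.044,0.003,0],[-0.0025,0.05,0.003,0],[-0.003,0.056,0.003,0],[-0.003,0.062,0.003,0],[-0.0035,0.067,0.003,0],[-0.0035,0.07,0.003,0],[-0.0035,0.07,0.003,0]]])

```text
clock: 13.78
tcp_pos: [0.5176, -0.1383, 0.0117]
tool_rot: [[-0.051, 0.999, 0.0], [0.999, 0.051, -0.0], [-0.0, 0.0, -1.0]]
contact_force: [0.6, 1.0, -0.5]
grip_width: 0.0164
finger_force: 0.0
```

```bash
sed -i 's/\.0284/.0326/; s/r=70/r=60/' look.py; sed -i 's/^AMB=((12,120,90)/AMB=((8,120,60)/' h.py; python3 look.py w6
```

```text
[ 0.5176 -0.1383  0.0117] 13.775
amber [254.3 188.7] [86.5 87.3] [ 0.516  -0.1036  0.039 ]
port to go [-0.002   0.0349] [253.8 117.5]
```

It tracks well: the disc is 35 mm short of the port and in line with it.

Request:
drive_tool(plan=[[[0,0.004,0,0],[-0.0005,0.008,0,0],[-0.0005,0.012,0,0],[-0.001,0.016,0,0],[-0.001,0.02,0,0],[-0.0015,0.024,0,0],[-0.0015,0.027,0,0],[-0.0015,0.029,0,0],[-0.0015,0.029,0,0]]])

```text
clock: 14.95
tcp_pos: [0.516, -0.1093, 0.0116]
tool_rot: [[-0.051, 0.999, 0.0], [0.999, 0.051, 0.0], [0.0, 0.0, -1.0]]
contact_force: [0.8, -0.1, -0.1]
grip_width: 0.0155
finger_force: 0.0
```

```bash
python3 look.py w7
```

```text
[ 0.516  -0.1093  0.0116] 14.95
amber [254.6 187.4] [86.5 87.1] [ 0.5146 -0.0739  0.039 ]
port to go [-0.0006  0.0052] [254.  173.8]
```

Request:
drive_tool(plan=[[[0,0.001,0,0],[0,0.002,0,0],[-0.0005,0.003,0,0],[-0.0005,0.0035,0,0],[-0.0005,0.004,0,0],[-0.0005,0.0045,0,0],[-0.0005,0.005,0,0],[-0.0005,0.005,0,0]]])

```text
clock: 16.0
tcp_pos: [0.5156, -0.1045, 0.0116]
tool_rot: [[-0.051, 0.999, 0.0], [0.999, 0.051, -0.0], [-0.0, 0.0, -1.0]]
contact_force: [0.1, -0.4, 1.1]
grip_width: 0.0161
finger_force: 0.0
```

```bash
python3 look.py w8
```

```text
[ 0.5156 -0.1045  0.0116] 16.0
amber [254.4 189.2] [85.1 85.8] [ 0.5141 -0.07    0.039 ]
port to go [-0.0001  0.0013] [254.4 182.7]
```

Request:
drive_tool(plan=[[[0,0.0005,0,0],[0,0.001,0,0],[0,0.0015,0,0],[0,0.002,0,0],[0,0.002,0,0]]])

```text
clock: 16.68
tcp_pos: [0.5156, -0.1025, 0.0116]
tool_rot: [[-0.051, 0.999, 0.0], [0.999, 0.051, 0.0], [0.0, 0.0, -1.0]]
contact_force: [0.1, -0.4, 0.0]
grip_width: 0.0161
finger_force: 0.0
```

```bash
python3 look.py w9
```

```text
[ 0.5156 -0.1025  0.0116] 16.675
amber [254.2 190.7] [82.1 83.3] [ 0.514  -0.0688  0.039 ]
port to go [0.     0.0001] [254.3 186.3]
```

The apparent size fell from 86.8 to 82.7 px, which matches the 7 mm drop. I back off, lift and verify.

Request:
drive_tool(plan=[[[0,-0.006,0,0],[0,-0.006,0.02,0],[0,-0.006,0.05,0],[0,-0.006,0.08,0],[0,-0.006,0.08,0],[0,-0.006,0.08,0]]], fingers=0.0)

```text
clock: 17.48
tcp_pos: [0.5151, -0.1086, 0.091]
tool_rot: [[-0.051, 0.999, -0.001], [0.999, 0.051, 0.0], [0.0, -0.001, -1.0]]
contact_force: [-0.2, 0.5, 0.0]
grip_width: 0.0005
finger_force: 0.0
```

```bash
python3 - <<'E'
from h import *
s=status.observe(); print(s["tcp_pos"],s["clock"],s["grip_width"])
cw=cam("wrist"); w=imaging.read_camera("wrist"); cs=cam("side"); d=imaging.read_camera("side"); ct=cam("top"); t=imaging.read_camera("top")
r=[]
for c,im,n in((cw,w,60),(cs,d,20),(ct,t,18)):
    try:
        p,z,_=blob(im,proj(c,[.514,-.069,.032]),*AMB,r=n); print("amber",p.round(1),z.round(1),onplane(c,p,.032).round(4)); r.append(ray(c,p))
    except Exception as e: print(e)
print(tri(r))
X=[.4288,-.046,.0453]
p,z,_=blob(w,proj(cw,X),*GRN,r=60); print("green",proj(cw,X),p,z,onplane(cw,p,.045).round(4))
p2,z2,_=blob(d,proj(cs,X),*GRN,r=20); print(p2,tri([ray(cw,p),ray(cs,p2)]))
cv2.imwrite("pics/w10.png",np.hstack([cv2.resize(d[190:290,180:290],(385,350),interpolation=cv2.INTER_CUBIC),cv2.resize(w[30:230,60:295],(411,350))]))
E
```

```text
[ 0.51509998 -0.10856389  0.09100746] 17.475 0.00045618405513153816
amber [255.3 158.8] [55.5 55.7] [ 0.5142 -0.0713  0.032 ]
amber [243.3 232.6] [14.  18.8] [ 0.5122 -0.0739  0.032 ]
amber [284.1 228. ] [ 7.  10.8] [ 0.5075 -0.0817  0.032 ]
(array([ 0.51092654, -0.07613305,  0.03340623]), [np.float64(0.005983049961175037), np.float64(0.0008526766817263796), np.float64(0.006552564576374736)])
green [140.89641342 121.37322783] [141.15718079 121.06142426] [37.91891098 42.65095139] [ 0.4289 -0.0458  0.045 ]
[206.81506348 233.4659729 ] (array([ 0.42866705, -0.04575936,  0.04456883]), [np.float64(5.6896287047556974e-05), np.float64(5.6896287047573996e-05)])
```

View pics/w10.png

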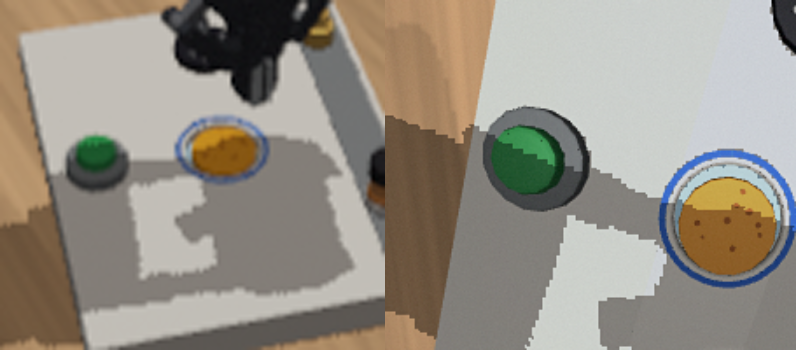

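The picture shows the amber disc inside the printed ring (wrist crop (727,226)), with a floor crescent visible on the far side. The button is at (525,158). I check that it lies flat by fitting projected circles to its outline.

```bash
python3 - <<'E'
from h import *
from scipy.optimize import least_squares
c=cam("wrist"); w=imaging.read_camera("wrist")
m=cv2.inRange(cv2.cvtColor(w,cv2.COLOR_BGR2HSV),np.array(AMB[0]),np.array(AMB[1])); k=np.zeros_like(m); cv2.circle(k,(255,159),45,255,-1)
q=max(cv2.findContours(m&k,cv2.RETR_EXTERNAL,cv2.CHAIN_APPROX_NONE)[0],key=len)[:,0]
e=cv2.fitEllipse(q); print(e)
a=np.linspace(0,2*np.pi,60,endpoint=False)
def E(z,tx):
    P=[proj(c,[.5142+.023*np.cos(t),-.0713+.023*np.sin(t)*np.cos(tx),z+.023*np.sin(t)*np.sin(tx)]) for t in a]
    return cv2.fitEllipse(np.array(P,np.float32))
for z in(.032,.039,.0355): 
    for d in (0,-8.7): print(z,d,E(z,np.radians(d)))
E
```

```text
((255.60226440429688, 159.1949005126953), (54.713966369628906, 54.88359451293945), 1.1000168323516846)
0.032 0 ((255.7361602783203, 158.43975830078125), (56.8406867980957, 56.966552734375), 76.54588317871094)
0.032 -8.7 ((255.7135009765625, 158.8721160888672), (56.93830490112305, 57.436180114746094), 1.7859487533569336)
0.039 0 ((255.7604217529297, 159.7152862548828), (58.54204177856445, 58.74309539794922), 81.37228393554688)
0.039 -8.7 ((255.73629760742188, 160.1741943359375), (58.715118408203125, 59.193389892578125), 2.0521650314331055)
0.0355 0 ((255.74810791015625, 159.06790161132812), (57.679107666015625, 57.84090042114258), 79.44535827636719)
0.0355 -8.7 ((255.7247314453125, 159.51324462890625), (57.81306076049805, 58.301551818847656), 1.9124051332473755)
```

It fits a flat disc at z≈0.032, so it is seated. Next is the button at (0.4288, -0.046), top at 0.045.

Request:
drive_tool(plan=[[[-0.03,0.02,0,0],[-0.06,0.043,0,0],[-0.086,0.0628,0,0],[-0.086,0.0628,-0.02,0],[-0.086,0.0628,-0.041,0],[-0.086,0.0628,-0.041,0],[-0.086,0.0628,-0.041,0]]])

```text
clock: 18.55
tcp_pos: [0.4298, -0.0458, 0.0509]
tool_rot: [[-0.051, 0.999, 0.0], [0.999, 0.051, -0.0], [-0.0, 0.0, -1.0]]
contact_force: [0.3, -0.2, 0.6]
grip_width: 0.0002
finger_force: 0.0
```

Request:
drive_tool(plan=[[[0,0,-0.004,0],[0,0,-0.01,0],[0,0,-0.014,0],[0,0,-0.018,0],[0,0,-0.02,0],[0,0,-0.02,0]]])

```text
clock: 19.3
tcp_pos: [0.4294, -0.0457, 0.0306]
tool_rot: [[-0.051, 0.999, -0.0], [0.999, 0.051, 0.0], [0.0, -0.0, -1.0]]
contact_force: [0.3, 0.2, 1.2]
grip_width: -0.0003
finger_force: 0.7
```

Request:
drive_tool(plan=[[[0,0,-0.002,0],[0,0,-0.003,0],[0,0,-0.003,0]]])

```text
clock: 19.68
tcp_pos: [0.4295, -0.0457, 0.0277]
tool_rot: [[-0.051, 0.999, -0.0], [0.999, 0.051, 0.0], [0.0, -0.0, -1.0]]
contact_force: [-1.4, 0.8, 3.2]
grip_width: -0.0002
finger_force: 1.6
```

Request:
drive_tool(plan=[[[0,0,-0.001,0],[0,0,-0.002,0],[0,0,-0.002,0]]])

```text
clock: 20.05
tcp_pos: [0.4295, -0.0457, 0.0256]
tool_rot: [[-0.051, 0.999, -0.0], [0.999, 0.051, 0.0], [0.0, -0.0, -1.0]]
contact_force: [-2.0, 1.4, 4.2]
grip_width: -0.0005
finger_force: 2.2
```

Request:
drive_tool(plan=[[[0,0,-0.001,0],[0,0,-0.001,0],[0,0,-0.001,0]]])

```text
clock: 20.42
tcp_pos: [0.4295, -0.0457, 0.0248]
tool_rot: [[-0.051, 0.999, 0.0], [0.999, 0.051, -0.0], [-0.0, 0.0, -1.0]]
contact_force: [-3.2, 0.6, 6.8]
grip_width: -0.0001
finger_force: 3.6
```

Request:
drive_tool(plan=[[[0,0,-0.001,0],[0,0,-0.001,0],[0,0,-0.001,0]]])

```text
clock: 20.8
tcp_pos: [0.4296, -0.0457, 0.0246]
tool_rot: [[-0.051, 0.999, 0.001], [0.999, 0.051, -0.0], [-0.0, 0.001, -1.0]]
contact_force: [-5.4, 0.9, 18.0]
grip_width: 0.0003
finger_force: 9.1
```

It bottomed out after about 6 mm of travel (18 N, no further motion). I release, retreat and check.

Request:
drive_tool(plan=[[[0,0,0.005,0],[0,0,0.012,0],[0,0,0.04,0],[0,0,0.08,0],[-0.02,0.04,0.12,0],[-0.03,0.1,0.15,0],[-0.03,0.15,0.15,0],[-0.03,0.18,0.15,0],[-0.03,0.18,0.15,0]]])

```text
clock: 21.92
tcp_pos: [0.3995, 0.1359, 0.1737]
tool_rot: [[-0.054, 0.999, 0.001], [0.999, 0.054, 0.0], [0.0, 0.001, -1.0]]
contact_force: [0.4, 0.3, 0.7]
grip_width: 0.0002
finger_force: 0.0
```

```bash
python3 - <<'E'
from h import *
t=imaging.read_camera("top"); s=imaging.read_camera("side"); ct=cam("top"); cs=cam("side")
for n,X,H in(("amber",(.514,-.071,.032),AMB),("button",(.4288,-.046,.0446),GRN),("charcoal",(.5499,.0234,.034),BLK)):
    p,z,_=blob(t,proj(ct,X),*H,r=14); q,zq,_=blob(s,proj(cs,X),*H,r=16); print(n,p.round(1),z.round(1),q.round(1),zq.round(1),tri([ray(ct,p),ray(cs,q)])[0].round(4))
print(status.observe()["clock"])
# changes elsewhere against the first pictures
for a,f in((t,"pics/top0.png"),(s,"pics/side0.png")):
    for (u,v) in ([(257,184),(315,200),(359,237),(357,198),(361,265)] if "top" in f else [(271,198),(291,242),(285,313),(328,292),(254,331)]):
        print((u,v),int(cv2.absdiff(a,cv2.imread(f))[v-5:v+6,u-5:u+6].mean()),end=" ")
E
```

```text
amber [280.7 225.9] [14.9 15.1] [243.3 232.6] [14.  18.7] [ 0.5134 -0.072   0.0299]
button [271.5 255.6] [9.4 9.8] [206.9 233.3] [ 9.6 11.4] [ 0.4288 -0.046   0.0453]
charcoal [247.8 212.7] [13.7 14.1] [237.9 203.6] [13.  16.7] [0.5497 0.023  0.0331]
22.025
(257, 184) 4 (315, 200) 2 (359, 237) 4 (357, 198) 3 (361, 265) 4 (271, 198) 4 (291, 242) 2 (285, 313) 4 (328, 292) 4 (254, 331) 4
```

The disc is seated, now at 0.030 (5 mm lower by the same measure). The button is back up at 0.0453, the charcoal is unmoved and nothing else has changed. Handing in.

```bash
python3 -c "
from bench import ctrl
print(ctrl.job_done())"
```

```text
the job is handed in; nothing more can be done
None
```

I handed the job in at about 22 s: the amber disc slid all the way and lies flat in the port, the start button was then pressed fully and released, and the charcoal disc and the other deck and nearby items I checked hadn't moved.

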